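# Load the bush and spacer into the press's gravity feed tube

### The arm

A 6-joint arm with a two-finger parallel gripper is mounted at the origin on the work surface. World frame = base frame: x ahead of the robot, y to its left, z up, the work surface at z = 0. Lengths are in mm, angles in rad, forces in N, time in s.
With the tool pointing down it reaches from about 300 to 775 mm from the base axis. Payload 14.6 kg.
Tool frame: the origin (TCP) lies on the centre line of the jaws, within the pads' length; the fingertips stand 19 mm ahead of it and the grasp point (between the pads) is the TCP (bot.tip_reach is the distance from the TCP to the fingertips, in mm); z points along the fingers, y is the line along which they close (so a half turn about z gives the same grasp; the last joint's range is limited). The gripper opens to 85 mm and grips with 20 to 120 N. Pads are 22 mm wide; open, the fingers measure 114 mm over their backs; the gripper's body (76 mm by 85 mm) begins 54 mm behind the grasp point. The pads swing forward as they close: fully open they stand 13 mm farther back than shut.
Start: joints at [1.087, 0.3, 1.521, -0, 1.321, -0.067], TCP at [222.656, 502.905, 227.081] pointing down, gripper open.
Joint ranges: [-3.03, 3.03], [-0.79, 2.21], [0.23, 2.52], [-1.04, 4.18], [0, 3.07], [-2.55, 2.55]. Speed limits (rad/s): [2.22, 2.22, 2.57, 3.14, 3.14, 3.14].

### API

Orientations are given as a unit quaternion [w, x, y, z].
In Python, from rig import bot gives the robot as it stands. Calls block until the motion is done:
- bot.move_to(position, orientation): joint-space move of the TCP to a pose.
- bot.servo_line(position, attitude=None, speed=150, until_force=None): straight line of the TCP; attitude=None keeps the orientation; speed is the mean speed in mm/s. With until_force (N) it stops when the force on the tool has changed by that much, and returns True; else False.
- bot.move_joints(angles): joint-space move.
- bot.move_gripper(opening, grip_force=None): finger opening in mm; grip_force is the grip in N (None keeps the last); returns when the fingers have stopped.
- bot.dwell(seconds).
- bot.ik(position, orientation): joint angles nearest the present ones, or None.
- bot.read_state(): the state.
- bot.read_camera(name): name is "side" or "top"; returns a dict with "image" (420x560x3 uint8, blue, green, red), "depth" (420x560 float32, mm along the optical axis (not along the pixel's ray), 0 where there is no reading), "fovy" (degrees; the focal length in pixels is half the picture's height over the tangent of half this angle, whatever the lens; pixels are square), "cx", "cy" (the principal point, pixels), "k1" (the pictures are not rectified: a ray, as slopes to the right and down, at radius r is drawn at 1 + k1 r^2 times it, then the intrinsics apply), "eye" and "attitude" of the camera in the world. Camera axes: x right, y down, z forward; pixel columns grow to the right and rows downward; lengths in mm; the calibration is good to about 2 mm. A picture is of the moment at which its call begins.
A pose or a line that the arm cannot do raises bot.MotionError and nothing moves.
- bot.finish_job(): hands the job in; it is judged then, once.
The state is a dict: "clock": time; "joint_positions": joint angles; "qvel": joint speeds; "effort": joint torques, N m; "ee_pos": TCP position; "tool_rot": TCP orientation; "ft_force": force on the tool from outside, world axes, zero at the start; "moment": the same for the moment, N m; "grip_width": finger opening in mm; "grip_force": force on a finger pad.
Only numpy, scipy, OpenCV 4.12 (cv2) and the standard library are available. Lean on these libraries where they do the work, as an engineer would, in place of code of your own. Each camera call takes 0.05 s, during which the arm holds its last target. There are 200 camera calls.

### The job

Load the bushing press's upright clear feed tube. First stand the shouldered bush from the wooden cradle upright on the open bench, nose up, and let go of it; then pick it up again and feed it into the tube so that it slides down to the bottom, nose still up. Then set the narrow plain spacer into the tube on top of it, upright and end to end, leaving it standing out of the mouth; leave the wider spacer and everything else where it is.

Things in the scene. Friction and masses are not known exactly. Their poses are not given: they have to be found in the camera images.
- tube_floor (a point): centre of the inside floor of the feed tube (gravity magazine): an upright clear tube with aluminium bands, 50 mm inside and 58 mm outside diameter, 120 mm deep, fixed on a grey foot plate 130 x 120 x 20 mm; z up. The magazine is fixed to the bench; it stands elsewhere each time.
- tube_mouth (a point): centre of the tube's open top end, 120 mm above tube_floor and 140 mm above the bench; the last 12 mm flare out to 60 mm inside, 68 mm outside (75 mm over the aluminium rim); z up.
- bush_center (a point): centre (half-way along) of the shouldered steel bush, solid, 95 mm long: round body 44 mm in diameter over 60 mm, then a narrower nose 32 mm in diameter, 35 mm long; 0.25 to 0.45 kg. z runs along it, from the body end (47.5 mm below this point) to the nose end (47.5 mm above). It starts lying level in the cradle, axis 55 mm above the bench, nose towards the robot's right (-y, within 30 degrees).
- cradle: fixed wooden cradle, base 60 x 105 x 10 mm; origin at the centre of its underside, y along the lying bush (away from the nose). The bush lies in two V-supports, 12 mm thick along the bush, centred 8 and 78 mm from its body end, no wider than the bush and lower than its axis; between them the bush is free on both sides.
- spacer_center (a point): centre (half-way up) of the narrow plain steel spacer, a solid round cylinder 44 mm in diameter and 70 mm tall, standing on the bench; about 0.3 kg; z along its axis. Loaded, it stands on the bush's nose and sticks about 45 mm out of the tube.
- wide_spacer_center (a point): centre (half-way up) of a bystander: a spacer like the other but 66 mm in diameter, 70 mm tall, standing on the bench; too wide for the tube. The two spacers' places may be swapped.
- spray_can: bystander: spray can 62 mm in diameter, 190 mm tall; origin at its foot
- jar: bystander: glass jar 76 mm in diameter, 100 mm tall; origin at its foot
- oil_filter: bystander: black oil filter 76 mm in diameter, 92 mm tall; origin at its foot
- wrench: bystander: steel wrench 200 mm long lying on the bench; origin near its middle, x along it
- hammer: bystander: hammer lying on the bench; origin near its middle, x along it
Mind the look-alikes: they are no part of the job. Leave any purple look-alike of the part that bears tube_floor alone.

How it is judged (in metres and radians):
On the way, in this order (a step that is already met when the one before it is completed fails the run):
1. the bush stands by itself, nose up, on the open bench (at least 80 mm from the tube's axis), released (angle between bush_center's own z axis and vertical below 0.08 rad and height (world z) of bush_center between 0.043 and 0.052 m and horizontal distance between bush_center and tube_floor above 0.08 m and contact force between bush and the fingers below 0.2 N), for 0.2 s.
2. the bush is at the bottom of the tube, nose up, released (horizontal distance between bush_center and tube_floor below 0.012 m and z of bush_center in the frame of tube_floor between 0.04 and 0.055 m and angle between bush_center's own z axis and vertical below 0.15 rad and contact force between bush and the fingers below 0.2 N), for 0.2 s.
At the end, for the whole second after the job is handed in: Bush upright on the tube floor, nose up: centre within 12 mm of the tube axis, 40 to 55 mm above the floor; narrow spacer upright on it: centre within 12 mm of the axis, 122 to 138 mm above the floor; both tilted under 0.15 rad and at rest. No bystander moved over 40 mm (horizontal distance between each of bush_center, spacer_center and tube_floor below 0.012 m and z of bush_center in the frame of tube_floor between 0.04 and 0.055 m and angle between bush_center's own z axis and vertical below 0.15 rad and z of spacer_center in the frame of tube_floor between 0.122 and 0.138 m and angle between the z axis of spacer_center and the z axis of tube_floor, either way round below 0.15 rad and linear speed of each of bush, spacer below 0.02 m/s); the robot touches nothing.
It fails at once if a bystander is moved by more than 40 mm (distance of any of wide_spacer_center, spray_can, jar, oil_filter, wrench, hammer from where it was at the start of the episode above 0.04 m).
It also fails if it takes over 72 s, if anything falls off the work surface, if the arm or the gripper's body presses on something with over 40 N, if the wrist force passes 120 N, or if a joint passes its speed limit or range.

## Working session

There is one attempt and no reset: what is moved stays moved. The work goes in short steps, each a Python script; the robot and the scene stay as the last script left them, time stands still between calls to the robot, and variables do not carry over. Pictures are saved under pics/ and viewed, at most 10 in all, crops included, and the job is handed in when it is done.

```bash
ls; mkdir -p pics; cat > h.py <<'E'
import numpy as np, cv2
from scipy.spatial.transform import Rotation as R
from rig import bot
def cam(n):
    c=bot.read_camera(n); c['f']=210/np.tan(np.radians(c['fovy'])/2)
    w,x,y,z=c['attitude']; c['R']=R.from_quat([x,y,z,w]).as_matrix(); c['eye']=np.array(c['eye']); return c
def rays(c,uv):
    uv=np.asarray(uv,float).reshape(-1,1,2)
    K=np.array([[c['f'],0,c['cx']],[0,c['f'],c['cy']],[0,0,1]])
    n=cv2.undistortPoints(uv,K,np.array([c['k1'],0,0,0,0.]))[:,0]
    return np.c_[n,np.ones(len(n))]
def plane(c,uv,z):
    d=rays(c,uv)@c['R'].T; return c['eye']+d*((z-c['eye'][2])/d[:,2])[:,None]
def cloud(c):
    v,u=np.mgrid[:420,:560]; r=rays(c,np.c_[u.ravel(),v.ravel()])
    return ((r*c['depth'].reshape(-1,1))@c['R'].T+c['eye']).reshape(420,560,3)
E
python3 - <<'E'
from h import *
for n in('top','side'):
    c=cam(n); cv2.imwrite(f'pics/{n}0.png',c['image']); np.savez(f'{n}0.npz',**c)
    print(n,c['eye'],c['R'].round(3).tolist(),c['f'],c['k1'],c['cx'],c['cy'])
E
```

```text
pics
top [ 331.94186282  122.10495852 1577.53553685] [[0.001, -0.989, 0.151], [-1.0, -0.003, -0.014], [0.014, -0.151, -0.988]] 476.7507029374177 -0.1470352399698102 278.21514503880894 210.46372736849324
side [  340.78103718 -1061.1967631   1390.59312457] [[0.988, -0.105, 0.116], [-0.156, -0.737, 0.658], [0.016, -0.668, -0.744]] 540.6147885835604 -0.10839027491023186 272.13168495461707 206.94208567410217
```

View pics/top0.png

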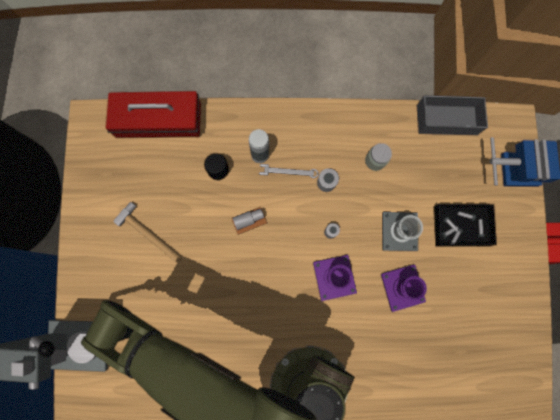

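View pics/side0.png

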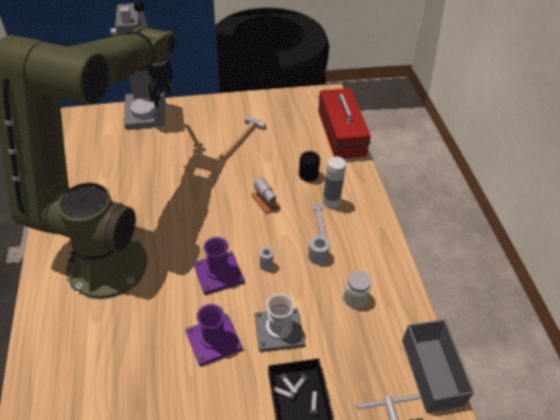

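The top view shows the bush in its cradle at (250,219), nose to the right. Two ringed cylinders could be the spacer, at (332,230) and (328,180); the smaller one at (332,230) is the narrow spacer. Three magazines could be the tube: the grey-footed one at (403,230), which fits, and purple look-alikes at (335,275) and (405,287). I'll confirm in one crop and measure.

```bash
python3 - <<'E'
from h import *
L=lambda n:dict(np.load(n+'0.npz'))
t=L('top');s=L('side')
a=cv2.resize(t['image'][150:310,225:445],None,fx=3.6,fy=3.6,interpolation=cv2.INTER_CUBIC);cv2.imwrite('pics/crop.png',a)
for n,c in(('top',t),('side',s)):
    P=cloud(c); np.save(n+'P.npy',P)
    X,Y,Z=P[...,0],P[...,1],P[...,2]
    ok=(c['depth']>0)
    roi={'top':dict(bush=(225,275,200,240),sp=(320,345,218,243),wide=(314,343,165,195),tube=(380,428,205,255)),
     'side':dict(bush=(245,285,170,215),sp=(255,278,245,273),wide=(305,333,230,265),tube=(252,306,288,350))}[n]
    print(n,'bench z',np.median(Z[ok&(abs(Z)<15)]))
    for k,(u0,u1,v0,v1) in roi.items():
        q=np.zeros_like(ok);q[v0:v1,u0:u1]=1;q&=ok
        zs=Z[q];zm=np.percentile(zs,99.5)
        for lo,hi in {'bush':[(55,90)],'tube':[(14,27),(120,160)]}.get(k,[(60,85)]):
            m=q&(Z>lo)&(Z<hi)
            if m.sum()>5:
                p=P[m];(cx,cy),(w,h),an=cv2.minAreaRect(p[:,:2].astype(np.float32))
                print(k,'max',zm.round(1),(lo,hi),m.sum(),'zmed',np.median(p[:,2]).round(1),'mean',p.mean(0).round(1),'rect',np.round([cx,cy,w,h,an],1))
E
```

```text
top bench z -0.5078209616419826
bush max 80.8 (55, 90) 360 zmed 71.3 mean [535.9 200.1  70.4] rect [539.3 197.6  43.7  94.9  22.6]
sp max 75.9 (60, 85) 149 zmed 69.4 mean [500.3 -72.8  69.3] rect [500.5 -73.2  41.5  42.3  63.5]
wide max 76.5 (60, 85) 321 zmed 69.4 mean [669.  -61.7  69.3] rect [669.4 -61.7  62.7  65.   44.3]
tube max 143.8 (14, 27) 754 zmed 19.9 mean [ 494.7 -294.4   20. ] rect [ 502.4 -305.4  122.3  128.5   89.9]
tube max 143.8 (120, 160) 261 zmed 136.5 mean [ 503.3 -311.4  135.9] rect [ 501.3 -307.8   73.4   74.7   85.8]
side bench z 0.6068100041110256
bush max 80.9 (55, 90) 285 zmed 70.6 mean [535.  194.6  70.3] rect [536.9 196.8  43.7 105.6  21.3]
sp max 76.4 (60, 85) 152 zmed 70.6 mean [500.5 -76.4  70. ] rect [500.7 -74.5  43.7  41.   54.5]
wide max 77.3 (60, 85) 313 zmed 70.6 mean [668.8 -66.4  70.4] rect [669.5 -64.7  66.1  65.6  79.9]
tube max 143.6 (14, 27) 988 zmed 20.0 mean [ 495.9 -321.9   20. ] rect [ 501.6 -309.5  124.8  130.1   88.6]
tube max 143.6 (120, 160) 347 zmed 137.8 mean [ 503.3 -302.1  136.3] rect [ 502.  -307.4   73.4   75.6    7.4]
```

View pics/crop.png

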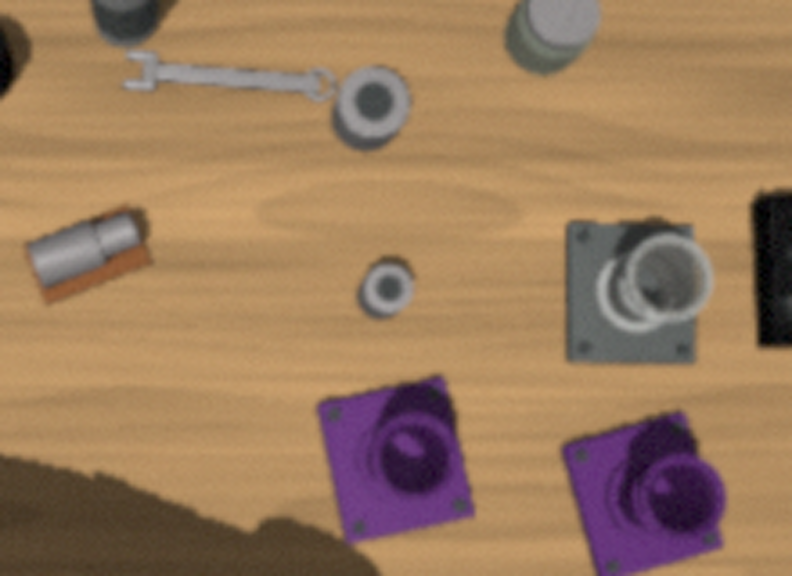

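The crop confirms all three. The grey-footed clear tube is at world (502,-308), rim at z≈138 and 74 mm wide. The narrow spacer is at (500.5,-74), 42 mm wide with its top at z≈70. The bush is near (538,197), nose towards -y/+x, 95 mm long. Next I check IK for the plan: grasp tilted 30°, then turn 90° about the closing axis.

```bash
cat >> h.py <<'E'
UP=np.array([0,0,1.])
def quat(z,y):
    z=z/np.linalg.norm(z);M=np.c_[np.cross(y,z),y,z]
    x,y_,z_,w=R.from_matrix(M).as_quat(); return [w,x,y_,z_]
def q_lie(n,th,s):  return quat(-UP*np.cos(th)-n*np.sin(th), s*np.cross(UP,n))
def q_up(h,th,s):   return quat(h*np.cos(th)-UP*np.sin(th), s*np.cross(UP,h))
def down(yaw): return quat(-UP,np.array([np.cos(yaw),np.sin(yaw),0]))
E
python3 - <<'E'
from h import *
print(bot.tip_reach, bot.read_state()['ft_force'])
P=np.load('topP.npy')[200:240,225:275].reshape(-1,3); p=P[(P[:,2]>57)&(P[:,2]<90)]
d=np.linalg.svd(p[:,:2]-p[:,:2].mean(0),full_matrices=False)[2][0]; d*=-np.sign(d[1]); print('n',d)
l=(p[:,:2]-[538.5,197.5])@d; w=(p[:,:2]-[538.5,197.5])@[-d[1],d[0]]
for a in range(-50,55,10):
    m=(l>=a)&(l<a+10)
    if m.any(): print(a,m.sum(),w[m].min().round(1),w[m].max().round(1),np.percentile(p[m,2],95).round(1))
print(l.min(),l.max())
n=np.array([*d,0]);th=np.radians(30);g=np.array([538.5,197.5,55])-6.5*n
r=lambda v:None if v is None else np.round(v,2)
for s in(1,-1):
    print('s',s,'lie',r(bot.ik(list(g),q_lie(n,th,s))),'above',r(bot.ik(list(g+[0,0,120]),q_lie(n,th,s))))
    for yaw in(-70,-45,-20,0,20):
        h=np.array([np.cos(np.radians(yaw)),np.sin(np.radians(yaw)),0])
        print(yaw,[r(bot.ik([480,60,z],q_up(h,th,s))) for z in(41,200)])
for y in(0,.5,1,1.57,-.5,-1): print('dn',y,[r(bot.ik(q,down(y))) for q in([480,60,86],[502,-308,300],[500.5,-74,52])])
E
```

```text
19.0 [ 0.59431386 -0.60218581 -0.07250985]
n [ 0.38475858 -0.92301724]
-50 33 -21.1 22.3 79.1
-40 41 -19.4 20.7 81.0
-30 43 -21.0 21.9 79.9
-20 42 -20.6 21.5 80.8
-10 40 -19.4 19.5 78.5
0 42 -20.9 20.0 79.3
10 31 -16.4 19.3 77.1
20 29 -15.0 13.8 74.1
30 29 -15.4 13.2 74.2
40 23 -14.7 13.9 72.4
-47.26691419953052 47.675981470540435
s 1 lie [ 0.09  0.63  1.56  0.54  1.18 -0.58] above [ 0.09  0.47  1.49  0.51  1.38 -0.46]
-70 [None, None]
-45 [None, None]
-20 [array([0.33, 0.47, 2.33, 4.01, 0.79, 1.26]), None]
0 [array([0.09, 0.44, 2.41, 3.25, 0.76, 1.53]), array([ 0.09, -0.12,  2.38,  3.56,  0.19,  1.2 ])]
20 [array([-0.18,  0.44,  2.4 ,  2.48,  0.8 ,  1.78]), None]
s -1 lie None above None
-70 [None, None]
-45 [None, None]
-20 [array([ 0.33,  0.47,  2.33,  4.01,  0.79, -1.88]), None]
0 [array([ 0.09,  0.44,  2.41,  3.25,  0.76, -1.61]), array([ 0.09, -0.12,  2.38,  3.56,  0.19, -1.94])]
20 [array([-0.18,  0.44,  2.4 ,  2.48,  0.8 , -1.36]), array([-0.18, -0.1 ,  2.37,  1.79,  0.47, -0.53])]
dn 0 [array([ 0.05,  0.33,  1.85, -0.  ,  0.97,  0.05]), array([-0.61,  0.35,  1.29, -0.  ,  1.
[... 167 characters left out ...]
.11]), array([-0.22,  0.43,  1.8 , -0.  ,  0.91, -0.72])]
dn 1 [array([ 0.05,  0.33,  1.85, -0.  ,  0.97, -0.95]), array([-0.61,  0.35,  1.29, -0.  ,  1.5 , -1.61]), array([-0.22,  0.43,  1.8 , -0.  ,  0.91, -1.22])]
dn 1.57 [array([ 0.05,  0.33,  1.85, -0.  ,  0.97, -1.52]), array([-0.61,  0.35,  1.29, -0.  ,  1.5 , -2.18]), array([-0.22,  0.43,  1.8 , -0.  ,  0.91, -1.79])]
dn -0.5 [array([ 0.05,  0.33,  1.85, -0.  ,  0.97,  0.55]), array([-0.61,  0.35,  1.29, -0.  ,  1.5 , -0.11]), array([-0.22,  0.43,  1.8 , -0.  ,  0.91,  0.28])]
dn -1 [array([ 0.05,  0.33,  1.85, -0.  ,  0.97,  1.05]), array([-0.61,  0.35,  1.29, -0.  ,  1.5 ,  0.39]), array([-0.22,  0.43,  1.8 , -0.  ,  0.91,  0.78])]
```

```bash
python3 - <<'E'
from h import *
n=np.array([.3848,-.9230,0]);g=np.array([538.5,197.5,55])-6.5*n
out=[]
for thd in(30,38,45):
  th=np.radians(thd); q0=bot.ik(list(g),q_lie(n,th,1))
  if q0 is None: print(thd,'no lie');continue
  q0=np.array(q0)
  for x in(420,500,560,620,680):
    for y in(-200,-170,60,100,150):
      for yaw in range(-180,180,20):
        a=np.radians(yaw);h=np.array([np.cos(a),np.sin(a),0])
        qs=[bot.ik([x,y,z],q_up(h,th,1)) for z in(41,100,160)]
        if any(q is None for q in qs): continue
        qs=np.array(qs); 
        out.append((abs(qs-q0).max(),thd,x,y,yaw,qs[0].round(2).tolist(),qs[1].round(2).tolist(),qs[2].round(2).tolist()))
out.sort(key=lambda o:o[0])
for o in out[:14]: print(o)
E
```

```text
Traceback (most recent call last):
ValueError: time passes only in moves, steps and waits
```

```bash
python3 - <<'E'
from h import *
n=np.array([.3848,-.9230,0]);g=np.array([538.5,197.5,55])-6.5*n
out=[];c=0
try:
 for thd in(40,):
  th=np.radians(thd); q0=np.array(bot.ik(list(g),q_lie(n,th,1)))
  for x,y in((480,60),(600,60),(660,80),(520,120)):
    for yaw in range(-100,101,20):
        a=np.radians(yaw);h=np.array([np.cos(a),np.sin(a),0]);c+=1
        qs=bot.ik([x,y,60],q_up(h,th,1))
        if qs is None: continue
        out.append((abs(np.array(qs)-q0).max().round(2),thd,x,y,yaw,np.round(qs,2).tolist()))
except ValueError as e: print(c,e)
out.sort(key=lambda o:o[0])
for o in out[:20]: print(o)
E
```

```text
(np.float64(1.42), 40, 600, 60, -100, [0.32, 0.87, 1.27, -0.74, 1.53, 0.73])
(np.float64(1.42), 40, 660, 80, -100, [0.32, 1.0, 1.02, -0.74, 1.62, 0.65])
(np.float64(1.52), 40, 520, 120, -80, [0.5, 0.69, 1.61, -0.85, 1.32, 0.76])
(np.float64(1.55), 40, 520, 120, -100, [0.45, 0.78, 1.43, -0.67, 1.54, 0.87])
(np.float64(1.56), 40, 660, 80, -80, [0.35, 0.87, 1.26, -0.89, 1.34, 0.55])
(np.float64(1.57), 40, 480, 60, -100, [0.39, 0.68, 1.63, -0.71, 1.44, 0.89])
(np.float64(1.58), 40, 480, 60, -80, [0.43, 0.58, 1.81, -0.9, 1.23, 0.8])
(np.float64(1.58), 40, 600, 60, -80, [0.35, 0.76, 1.48, -0.91, 1.28, 0.63])
(np.float64(2.64), 40, 480, 60, 0, [0.08, 0.26, 2.37, 3.31, 0.37, 1.46])
(np.float64(2.65), 40, 600, 60, 0, [0.06, 0.44, 2.07, 3.32, 0.24, 1.43])
(np.float64(2.7), 40, 520, 120, 20, [0.05, 0.34, 2.24, 2.47, 0.37, 2.02])
(np.float64(2.79), 40, 480, 60, 20, [-0.14, 0.27, 2.36, 2.22, 0.47, 2.11])
(np.float64(2.87), 40, 660, 80, 0, [0.09, 0.53, 1.9, 3.55, 0.18, 1.23])
(np.float64(2.94), 40, 480, 60, 100, [-0.31, 0.61, 1.75, 0.76, 1.36, 2.25])
(np.float64(3.01), 40, 480, 60, 40, [-0.29, 0.33, 2.26, 1.6, 0.7, 2.33])
(np.float64(3.01), 40, 480, 60, 80, [-0.36, 0.51, 1.93, 0.97, 1.15, 2.33])
(np.float64(3.02), 40, 600, 60, 20, [-0.1, 0.45, 2.05, 2.04, 0.38, 2.34])
(np.float64(3.03), 40, 520, 120, 100, [-0.19, 0.66, 1.67, 0.83, 1.32, 2.35])
(np.float64(3.04), 40, 520, 120, 0, [0.24, 0.35, 2.23, 3.72, 0.35, 1.18])
(np.float64(3.05), 40, 480, 60, 60, [-0.36, 0.42, 2.11, 1.23, 0.93, 2.36])
```

```bash
python3 - <<'E'
from h import *
n=np.array([.3848,-.9230,0]);g=np.array([538.5,197.5,55])-6.5*n; th=np.radians(40)
q=q_lie(n,th,1); h=np.array([0,-1.,0]); qu=q_up(h,th,1)
bot.move_gripper(85,70)
bot.move_to(list(g+[0,0,110]),q)
bot.servo_line(list(g),speed=120)
bot.move_gripper(25,70)
s=bot.read_state();print(s['clock'],s['grip_width'],s['grip_force'],s['ft_force'])
bot.servo_line(list(g+[0,0,130]),speed=150)
bot.move_to([545,90,150],qu)
s=bot.read_state();print(s['clock'],s['grip_width'],s['ft_force'])
c=cam('side');np.savez('side1.npz',**c);cv2.imwrite('pics/s1.png',cv2.resize(c['image'][80:290,160:440],None,fx=2.5,fy=2.5))
E
```

```text
3.5417 39.962589639031975 69.44409728050232 [-3.43386295 -5.20428749  8.23022848]
5.8417 39.47733191337801 [-0.41867988  0.38024669 -5.18135726]
```

View pics/s1.png

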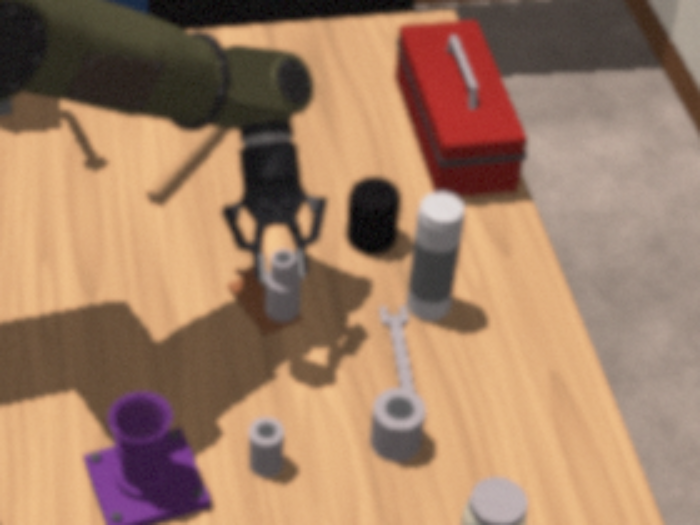

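The bush is held nose up at about (283,285) in the crop, near vertical. Lowering it to the bench.

```bash
python3 - <<'E'
from h import *
th=np.radians(40); h=np.array([0,-1.,0]); qu=q_up(h,th,1)
bot.servo_line([545,90,60],speed=120)
r=bot.servo_line([545,90,34],speed=25,until_force=4)
p=np.array(bot.read_state()['ee_pos']);print(r,p)
bot.dwell(.2);bot.move_gripper(60);bot.dwell(.2)
z=h*np.cos(th)-UP*np.sin(th)
bot.move_gripper(85)
bot.servo_line(list(p-110*z),speed=150)
bot.dwell(.3)
s=bot.read_state();print(s['clock'],s['ee_pos'],s['ft_force'])
for nme in('top','side'):
    c=cam(nme);P=cloud(c);Q=P[(abs(P[...,0]-545)<45)&(abs(P[...,1]-90)<40)&(P[...,2]>8)&(P[...,2]<108)]
    tp=Q[Q[:,2]>85];md=Q[(Q[:,2]>15)&(Q[:,2]<55)]
    cv2.imwrite(f'pics/{nme}2.png',c['image'])
    print(nme,len(tp),cv2.minAreaRect(tp[:,:2].astype(np.float32)),np.median(tp[:,2]),md.mean(0) if len(md) else 0, Q[:,2].max())
E
```

```text
True [545.09872205  89.8008451   42.3419056 ]
9.8 [545.05965188 173.65994416 112.78145882] [ 0.88356805 -0.08719723  0.27700584]
top 81 ((545.9205932617188, 88.33180236816406), (28.359371185302734, 29.694976806640625), 89.55211639404297) 93.84461821206446 [531.59510868  88.90674515  40.16464293] 100.82562319684848
side 75 ((546.4439086914062, 87.91038513183594), (36.966400146484375, 25.93555450439453), 80.94508361816406) 94.98693925743032 [545.16777615  73.11807124  34.35311175] 102.54774898351889
```

```bash
python3 - <<'E'
import cv2,numpy as np
a=cv2.imread('pics/top2.png')[130:270,190:350];b=cv2.imread('pics/side2.png')[120:260,200:360]
cv2.imwrite('pics/c2.png',cv2.resize(np.hstack([a,b]),None,fx=2.5,fy=2.5))
E
```

```text
(no output)
```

View pics/c2.png

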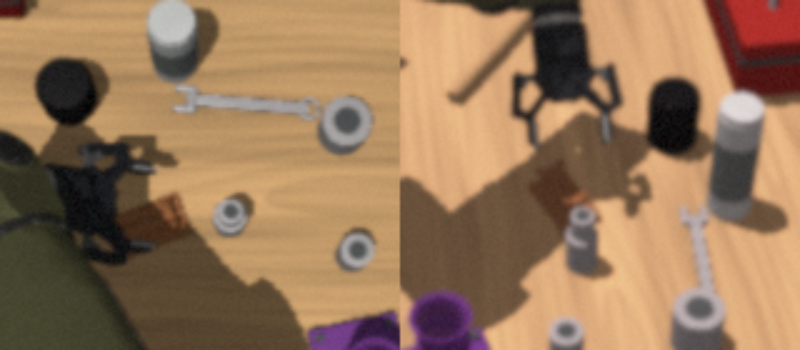

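The bush stands alone and upright at (546,88), top at z≈94. Now I regrasp it by the nose from above.

```bash
python3 - <<'E'
from h import *
p=bot.read_state()['ee_pos']
bot.servo_line([545,175,220],speed=200)
q=down(0)
bot.move_to([546,88,190],q)
bot.servo_line([546,88,86],speed=120,until_force=15)
print(bot.read_state()['ee_pos'])
bot.move_gripper(20,60)
s=bot.read_state();print(s['clock'],s['grip_width'],s['grip_force'])
bot.servo_line([546,88,270],speed=150)
bot.move_to([501.8,-307.6,270],q)
s=bot.read_state();print(s['clock'],s['ee_pos'],s['grip_width'],s['ft_force'])
for nme in('top','side'):
    c=cam(nme);P=cloud(c);
    Q=P[(abs(P[...,0]-502)<50)&(abs(P[...,1]+307.6)<50)&(P[...,2]>130)]
    b=Q[(Q[:,2]>186)&(Q[:,2]<240)];m=Q[(Q[:,2]<145)]
    print(nme,len(b),b.min(0),b.max(0),b.mean(0));print(len(m),m.min(0),m.max(0))
    cv2.imwrite(f'pics/{nme}3.png',c['image'])
a=cv2.imread('pics/top3.png')[150:290,330:490];b=cv2.imread('pics/side3.png')[220:360,200:360]
cv2.imwrite('pics/c3.png',cv2.resize(np.hstack([a,b]),None,fx=2.5,fy=2.5))
E
```

```text
[546.34526448  88.17751012  86.63253005]
12.9167 27.74214296468778 58.68731081485748
15.7667 [ 502.30378493 -306.64134973  270.01965292] 27.67602500614839 [-0.47873361  0.08450309 -4.52679368]
top 68 [ 483.58325795 -296.36633063  186.44128187] [ 521.41228606 -280.71821398  239.95609494] [ 500.94867825 -285.48304409  213.2880144 ]
105 [ 466.65346772 -320.82334819  130.03938992] [ 539.16511187 -271.15411346  144.8959328 ]
side 203 [ 481.06365073 -331.04913753  186.18447213] [ 522.99739684 -289.33265067  239.99798515] [ 499.38341957 -321.38652959  214.55858541]
201 [ 465.8536384  -346.34930549  130.00249768] [ 538.47027811 -276.12865593  144.924721  ]
```

View pics/c3.png

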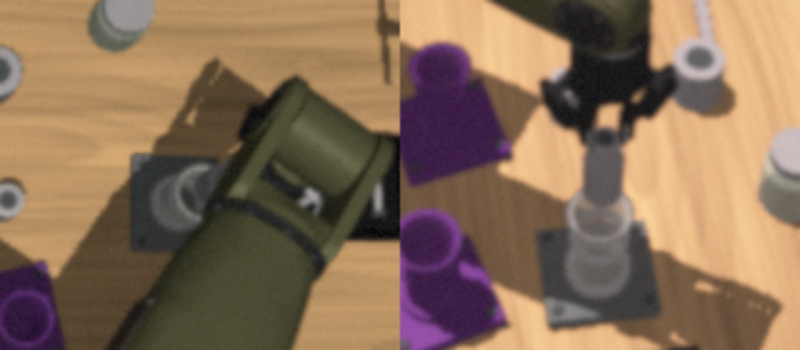

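The bush hangs vertically above the tube mouth: (603,165) against the rim at (600,210) in the side half, with x centred to about 1 mm. Lowering with force stop.

```bash
python3 - <<'E'
from h import *
bot.servo_line([501.8,-307.6,235],speed=100)
r=bot.servo_line([501.8,-307.6,166],speed=60,until_force=10)
s=bot.read_state();print(r,s['clock'],s['ee_pos'],s['ft_force'])
if not r:
    bot.dwell(.2);bot.move_gripper(70);bot.dwell(.3)
    bot.servo_line([501.8,-307.6,300],speed=200)
    bot.move_to([500.5,-74,180],down(0))
    s=bot.read_state();print(s['clock'],s['ft_force'])
    for n in('top','side'):
        c=cam(n);cv2.imwrite(f'pics/{n}4.png',c['image']);P=cloud(c)
        m=(np.hypot(P[...,0]-502,P[...,1]+307.6)<23)&(P[...,2]>25);Q=P[m]
        k=Q[(Q[:,2]>85)&(Q[:,2]<150)]
        if len(k): print(n,len(k),np.percentile(k[:,2],[5,50,95]),k.mean(0))
    a=cv2.imread('pics/top4.png')[160:300,320:480];b=cv2.imread('pics/side4.png')[220:360,200:360]
    cv2.imwrite('pics/c4.png',cv2.resize(np.hstack([a,b]),None,fx=2.5,fy=2.5))
E
```

```text
False 17.6667 [ 501.96011625 -307.71056273  166.46022491] [ 0.61133691 -0.87365189 -4.89752799]
20.4917 [ 0.3533372  -0.00803049 -0.74509157]
top 104 [ 95.38804825 113.25128106 119.00626049] [ 502.02660967 -304.97036332  111.18543818]
side 107 [110.07724662 114.54472981 119.70512823] [ 502.34115205 -305.6236897   114.92602049]
```

View pics/c4.png

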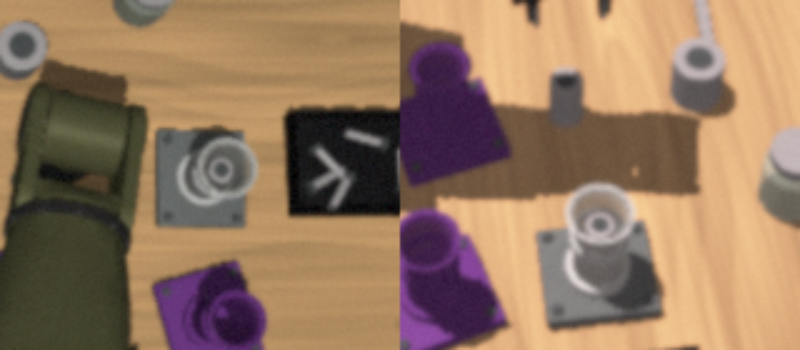

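The bush is on the tube floor, nose up: its ring shows inside the rim at (220,170) in the top half, top at z≈114.5 against 115 expected. Now the spacer.

```bash
python3 - <<'E'
from h import *
q=down(0)
bot.move_gripper(85)
bot.servo_line([500.5,-74.5,52],speed=120,until_force=15)
bot.move_gripper(30,60)
s=bot.read_state();print(s['clock'],s['ee_pos'],s['grip_width'])
bot.servo_line([500.5,-74.5,240],speed=150)
bot.move_to([502,-307.6,240],q)
c=cam('side');P=cloud(c);Q=P[(abs(P[...,0]-502)<35)&(abs(P[...,1]+307.6)<40)&(P[...,2]>192)&(P[...,2]<215)]
print(len(Q),Q.min(0),Q.max(0))
bot.servo_line([502,-307.6,195],speed=80)
r=bot.servo_line([502,-307.6,165],speed=30,until_force=4)
s=bot.read_state();print(r,s['clock'],s['ee_pos'],s['ft_force'])
E
```

```text
22.6 [500.68168943 -74.58493582  52.68687004] 41.852964953371185
80 [ 480.92069919 -329.76064919  192.04234712] [ 522.87859377 -307.53359373  214.8183895 ]
True 26.525 [ 501.99459368 -307.59812579  167.69661393] [-0.10306264  0.46056795  6.55200047]
```

Contact came at z=167.7 (expected about 167.5), so the spacer is seated on the nose. Releasing and checking.

```bash
python3 - <<'E'
from h import *
bot.dwell(.2);bot.move_gripper(60);bot.move_gripper(80)
bot.servo_line([502,-307.6,300],speed=150)
bot.move_to([450,-20,330],down(0));bot.dwell(.3)
s=bot.read_state();print(s['clock'],s['ft_force'])
for n in('top','side'):
    c=cam(n);cv2.imwrite(f'pics/{n}5.png',c['image']);P=cloud(c)
    Q=P[(np.hypot(P[...,0]-502,P[...,1]+307.6)<35)&(P[...,2]>176)]
    print(n,len(Q),cv2.minAreaRect(Q[:,:2].astype(np.float32)),np.percentile(Q[:,2],[10,50,90]))
    A=np.c_[Q[:,:2],np.ones(len(Q))];print(np.linalg.lstsq(A,Q[:,2],rcond=None)[0][:2])
a=cv2.imread('pics/top5.png')[160:300,320:480];b=cv2.imread('pics/side5.png')[220:360,200:360]
cv2.imwrite('pics/c5.png',cv2.resize(np.hstack([a,b]),None,fx=2.5,fy=2.5))
E
```

```text
29.85 [-0.03416509  0.10960719 -0.30464878]
top 178 ((502.0479736328125, -304.6575927734375), (43.35569381713867, 43.31879806518555), 2.604789972305298) [179.41999067 183.55166239 187.38011916]
[-0.00914694 -0.03226156]
side 207 ((502.181884765625, -306.1346130371094), (46.220855712890625, 39.57712173461914), 80.88191986083984) [181.21309061 185.22400268 188.57062069]
[-0.00334701  0.05176507]
```

View pics/c5.png

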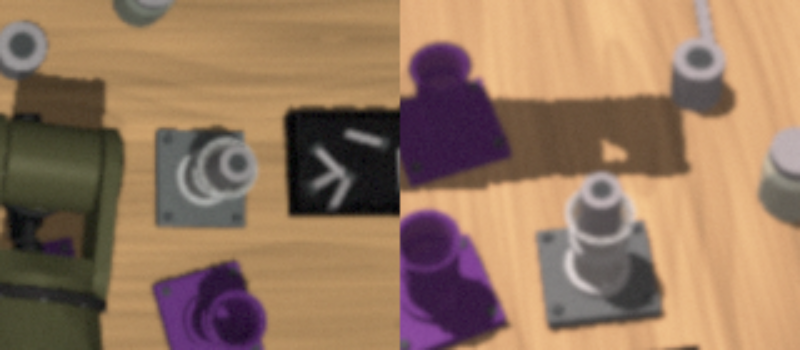

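The spacer stands upright out of the mouth at (602,205) in the side half. Its top is at z≈185 as expected, centred within 3 mm.

```bash
python3 -c "
from rig import bot
print(bot.finish_job())"
```

```text
the job is handed in; nothing more can be done
None
```

The bush was stood nose up on the bench, then fed to the bottom of the tube still nose up; the narrow spacer stands upright on it, and I handed the job in at about 30 s (no verdict was returned).

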